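Put the microscope optics away in their trays

ROBOT

A 6-joint arm with a two-finger parallel gripper is mounted at the origin on the work surface. World frame = base frame: x ahead of the robot, y to its left, z up, the work surface at z = 0. Lengths are in m, angles in degrees, forces in N, time in s.
With the tool pointing down it reaches from about 0.325 to 0.925 m from the base axis. Payload 3.1 kg.
Tool frame: the origin (TCP) lies on the mounting face of the last link; the fingertips stand 173 mm ahead of it and the grasp point (between the pads) lies 155 mm ahead of it; x points along the fingers, y is the direction in which the jaws open and shut, and the axes are right-handed (so a half turn about x gives the same grasp; the last joint's range is limited). The gripper opens to 85 mm and grips with 20 to 120 N. Pads are 22 mm wide; open, the fingers measure 114 mm over their backs; the gripper's body (76 mm by 85 mm) begins 54 mm behind the grasp point. The pads swing forward as they close: fully open they stand 13 mm farther back than shut.
Start: joints at [-70.657, 12.427, 92.441, -0, 75.132, -6.429], TCP at [0.272, -0.563, 0.405] pointing down, gripper open.
Joint ranges: [-157.48, 157.48], [-44.54, 120.13], [17.64, 146.25], [-64.5, 244.5], [7.68, 150.69], [-147.95, 147.95]. Speed limits (degrees/s): [159.86, 159.86, 180, 180, 180, 180].

INTERFACE

Orientations are given as a 3x3 rotation matrix whose columns are the frame's x, y, z axes.
In Python, from cell import get_state, read_camera, finish_job gives the robot as it stands.
- The arm moves only by the shell command python3 -m creep 'ROWS' [FORCE]. ROWS is JSON, a list of rows, each a list of 7 numbers: the finger opening in mm, from 0 to 85.4, then the shift along the tool's x, y, z in mm, then the turn, a rotation vector about the tool's x, y, z in rad. In form: [[fingers, x, y, z, rx, ry, rz], ...]. A call has 1 to 10 rows; each row is the pose to reach, as a shift and turn from the pose measured when the call began, along the tool's axes at that moment; what a row does not reach only later rows make up. A row lasts 1/12 s, in which the tool goes at most 41.7 mm and 7.16 degrees, less where a joint would pass 70% of its speed; a pose out of reach is approached as far as the arm can. A call with a gripper value outside its range is refused whole. The fingers move at their own pace and stop on an object; FORCE is the grip in N (left out, the last holds). Time passes only in rows, so rows that repeat a pose let the fingers close. It gives the time, the measured TCP pose, the force and the opening at its end, in the units of the state.
- get_state(): the state, without advancing time (a new reading comes with each control period).
- read_camera(name): name is "scene" or "top" or "wrist"; returns a dict with "pixels" (420x560x3 uint8, red, green, blue), "z_map" (420x560 float32, m along the optical axis (not along the pixel's ray), 0 where there is no reading), "fovy" (degrees; the focal length in pixels is half the picture's height over the tangent of half this angle, whatever the lens; pixels are square), "cx", "cy" (the principal point, pixels), "R" (3x3) and "t" (3): a world point X has camera coordinates R X + t. Camera axes: x right, y down, z forward; pixel columns grow to the right and rows downward; lengths in m; the calibration is good to about 2 mm. The wrist camera is an equidistant fisheye: a pixel r from the principal point sees the ray r / f radians off the axis. A picture is of the moment at which its call begins.
- finish_job(): hands the job in, once; it reports no verdict.
The state is a dict: "time": time; "qpos": joint angles; "qvel": joint speeds; "effort": joint torques, N m; "tcp_pos": TCP position; "eef_rot": TCP orientation; "force": force on the tool from outside, world axes, zero at the start; "ft_torque": the same for the moment, N m; "grip_width": finger opening in m.
Only numpy, scipy, OpenCV 4.12 (cv2) and the standard library are available. Lean on these libraries where they do the work, as an engineer would, in place of code of your own. Each camera call takes 0.05 s, during which the arm holds its last target.

TASK

The imaging session is over: put the optics standing about on the bench away in their trays. The two objectives go in the tray with the blue floor and the two eyepieces in the tray with the yellow floor, one to each compartment, and the filter cube goes in the small tray with the red floor. Set each one down upright on the foam without letting it drop, and leave the oil bottle and the touch panel where they are.

Things in the scene. Friction and masses are not known exactly. Their poses are not given: they have to be found in the camera images.
- objective_green_mid (a point): A microscope objective with a green band round its white barrel, upright on its brass thread, lens up. Round, 60 mm tall: thread 25 mm diameter up to 5 mm, barrel 30 mm (32 mm over the dark ring at 7 to 13 mm) up to 40 mm, then a steel nose narrowing to 14 mm. This point is on its axis, half-way up, 30 mm above its foot; z to the lens. About 0.16 kg.
- objective_blue_mid (a point): A microscope objective with a blue band round its white barrel, upright on its brass thread, lens up. Round, 60 mm tall: thread 25 mm diameter up to 5 mm, barrel 30 mm (32 mm over the dark ring at 7 to 13 mm) up to 40 mm, then a steel nose narrowing to 14 mm. This point is on its axis, half-way up, 30 mm above its foot; z to the lens. About 0.16 kg.
- eyepiece_a_mid (a point): A microscope eyepiece, upright on its metal tube, eyecup up; one of two alike. Round, 58 mm tall: metal tube 30 mm diameter up to 20 mm, black body 40 mm diameter from 20 to 46 mm, rubber eyecup 39 mm with a blue-grey lens on top. This point is on its axis, half-way up, 29 mm above its foot; z to the eyecup. About 0.1 kg.
- eyepiece_b_mid (a point): The other microscope eyepiece, upright on its metal tube, eyecup up; one of two alike. Round, 58 mm tall: metal tube 30 mm diameter up to 20 mm, black body 40 mm diameter from 20 to 46 mm, rubber eyecup 39 mm with a blue-grey lens on top. This point is on its axis, half-way up, 29 mm above its foot; z to the eyecup. About 0.1 kg.
- filter_cube_mid (a point): Fluorescence filter cube: black block 34 mm along its x, 30 mm along its y, 40 mm tall, with a round orange-red filter in an aluminium ring on top, a green one on its -x face and an aluminium rib on its +x face; the two y faces are plain, to be gripped. This point is its centre, 20 mm above its underside; z up. Turned by up to 0.7 rad. About 0.08 kg.
- objective_tray: Tray for objectives: shallow open grey plastic tray fixed to the bench, blue floor 5 mm above the bench. 92 mm along its x, 144 mm along its y, 16 mm high, walls 4 mm. A middle wall parts it into two compartments, each 84 mm (x) by 66 mm (y) inside, centred at y = +35 and -35 mm, with a small circle printed at the centre. Origin: centre of underside; turned by up to 0.3 rad.
- eyepiece_tray: Tray for eyepieces: shallow open grey plastic tray fixed to the bench, yellow floor 5 mm above the bench. 92 mm along its x, 144 mm along its y, 16 mm high, walls 4 mm. A middle wall parts it into two compartments, each 84 mm (x) by 66 mm (y) inside, centred at y = +35 and -35 mm, with a larger circle printed at the centre. Origin: centre of underside; turned by up to 0.3 rad.
- cube_tray: Tray for the filter cube: shallow open grey plastic tray fixed to the bench, red floor 5 mm above the bench. 92 mm along its x, 74 mm along its y, 16 mm high, walls 4 mm. It is one compartment, 84 mm (x) by 66 mm (y) inside, with a dark square printed on the floor at its centre. Origin: centre of underside; turned by up to 0.3 rad.
- oil_bottle_mid (a point): Bystander: small amber bottle of immersion oil with a white cap, 29 mm diameter, 66 mm tall, standing loose among the optics. This point is on its axis, 33 mm above its foot.
- touch_panel: Bystander: loose black touch panel lying on the bench to the right of the trays, 90 mm by 125 mm, 18 mm thick. Origin at the centre of its underside.

How it is judged (in metres and radians):
At the end, for the whole second after the job is handed in: One objective stands in each blue compartment, one eyepiece in each yellow one, the cube in the red one: centres within 30 mm (tray x) and 20 mm (tray y) of the compartment's centre, on the floor to 5 mm, upright to 0.12 rad, at rest (under 0.02 m/s) and released (((x of objective_green_mid in the frame of objective_tray between -0.03 and 0.03 m and y of objective_green_mid in the frame of objective_tray between 0.015 and 0.055 m and z of objective_green_mid in the frame of objective_tray between 0.03 and 0.04 m and angle between each of objective_green_mid, objective_blue_mid's own z axis and vertical below 0.12 rad and x of objective_blue_mid in the frame of objective_tray between -0.03 and 0.03 m and y of objective_blue_mid in the frame of objective_tray between -0.055 and -0.015 m and z of objective_blue_mid in the frame of objective_tray between 0.03 and 0.04 m) or (x of objective_green_mid in the frame of objective_tray between -0.03 and 0.03 m and y of objective_green_mid in the frame of objective_tray between -0.055 and -0.015 m and z of objective_green_mid in the frame of objective_tray between 0.03 and 0.04 m and angle between each of objective_green_mid, objective_blue_mid's own z axis and vertical below 0.12 rad and x of objective_blue_mid in the frame of objective_tray between -0.03 and 0.03 m and y of objective_blue_mid in the frame of objective_tray between 0.015 and 0.055 m and z of objective_blue_mid in the frame of objective_tray between 0.03 and 0.04 m)) and ((x of eyepiece_a_mid in the frame of eyepiece_tray between -0.03 and 0.03 m and y of eyepiece_a_mid in the frame of eyepiece_tray between 0.015 and 0.055 m and z of eyepiece_a_mid in the frame of eyepiece_tray between 0.029 and 0.039 m and angle between each of eyepiece_a_mid, eyepiece_b_mid's own z axis and vertical below 0.12 rad and x of eyepiece_b_mid in the frame of eyepiece_tray between -0.03 and 0.03 m and y of eyepiece_b_mid in the frame of eyepiece_tray between -0.055 and -0.015 m and z of eyepiece_b_mid in the frame of eyepiece_tray between 0.029 and 0.039 m) or (x of eyepiece_a_mid in the frame of eyepiece_tray between -0.03 and 0.03 m and y of eyepiece_a_mid in the frame of eyepiece_tray between -0.055 and -0.015 m and z of eyepiece_a_mid in the frame of eyepiece_tray between 0.029 and 0.039 m and angle between each of eyepiece_a_mid, eyepiece_b_mid's own z axis and vertical below 0.12 rad and x of eyepiece_b_mid in the frame of eyepiece_tray between -0.03 and 0.03 m and y of eyepiece_b_mid in the frame of eyepiece_tray between 0.015 and 0.055 m and z of eyepiece_b_mid in the frame of eyepiece_tray between 0.029 and 0.039 m)) and x of filter_cube_mid in the frame of cube_tray between -0.03 and 0.03 m and y of filter_cube_mid in the frame of cube_tray between -0.02 and 0.02 m and z of filter_cube_mid in the frame of cube_tray between 0.02 and 0.03 m and angle between filter_cube_mid's own z axis and vertical below 0.12 rad and linear speed of each of objective_green, objective_blue, eyepiece_a, eyepiece_b, filter_cube below 0.02 m/s and contact force between each of objective_green, objective_blue, eyepiece_a, eyepiece_b, filter_cube and the fingers below 0.2 N); the robot touches nothing.
It fails at once if the oil bottle is moved more than 20 mm or tipped (distance of oil_bottle_mid from where it was at the start of the episode above 0.02 m or angle between oil_bottle_mid's own z axis and vertical above 0.5 rad).
It fails at once if the touch panel is moved more than 20 mm (distance of touch_panel from where it was at the start of the episode above 0.02 m).
It fails at once if an optic is let fall: nothing grips it, yet it moves at over 0.5 m/s (a drop of more than about 12 mm) ((contact force between objective_green and the fingers below 0.05 N and linear speed of objective_green above 0.5 m/s) or (contact force between objective_blue and the fingers below 0.05 N and linear speed of objective_blue above 0.5 m/s) or (contact force between eyepiece_a and the fingers below 0.05 N and linear speed of eyepiece_a above 0.5 m/s) or (contact force between eyepiece_b and the fingers below 0.05 N and linear speed of eyepiece_b above 0.5 m/s) or (contact force between filter_cube and the fingers below 0.05 N and linear speed of filter_cube above 0.5 m/s)).
It also fails if it takes over 128 s, if anything falls off the work surface, if the arm or the gripper's body presses on something with over 40 N, if the wrist force passes 120 N, or if a joint passes its speed limit or range.

## Working session

There is one attempt and no reset: what is moved stays moved. The work goes in short steps, Python scripts to look and compute and a shell command to move; the robot and the scene stay as the last step left them, time stands still between calls to the robot, and variables do not carry over. Pictures are saved under pics/ and viewed, and the job is handed in when it is done.

```bash
ls; mkdir -p pics
cat > h.py <<'E'
import numpy as np, cv2
from cell import get_state, read_camera, finish_job
def f_of(c): return 210/np.tan(np.radians(c["fovy"])/2)
def save(c,n): cv2.imwrite("pics/"+n,cv2.cvtColor(c["pixels"],cv2.COLOR_RGB2BGR))
def ray(c,u,v,fish=False):
    f=f_of(c); x=(u-c["cx"])/f; y=(v-c["cy"])/f
    if fish:
        r=np.hypot(x,y); s=np.sin(r)/r if r>1e-9 else 1; d=np.array([x*s,y*s,np.cos(r)])
    else: d=np.array([x,y,1.])
    R=np.array(c["R"]); return -R.T@np.array(c["t"]), R.T@d
def onplane(c,u,v,z,fish=False):
    o,d=ray(c,u,v,fish); return o+d*(z-o[2])/d[2]
E
python3 - <<'E'
from h import *
s=get_state(); print(s)
for n in ("scene","top","wrist"):
    c=read_camera(n); save(c,n+"0.png"); np.save(n+"0.npy",c,allow_pickle=True); print(n,c["fovy"],c["cx"],c["cy"],-np.array(c["R"]).T@np.array(c["t"]))
E
```

```text
pics
{'time': 0.0, 'qpos': array([-7.06565142e+01,  1.24764673e+01,  9.25312622e+01,  2.00629058e-03,
        7.51335904e+01, -6.42954379e+00]), 'qvel': array([ 0.0223432 , -0.05152574,  0.04862531, -0.11653434, -0.0048273 ,
       -0.09552362]), 'effort': array([-5.23257550e-04, -3.96851599e+01, -3.03850400e+01, -2.37047507e-04,
        9.63294588e-03,  4.20711530e-06]), 'tcp_pos': array([ 0.27162899, -0.56242098,  0.40334555]), 'eef_rot': array([[-7.85044856e-04,  4.34798162e-01, -9.00527591e-01],
       [ 2.33847105e-03, -9.00524608e-01, -4.34798760e-01],
       [-9.99996958e-01, -2.44719423e-03, -3.09810703e-04]]), 'force': array([-0.34512856, -0.10322769,  0.04792422]), 'ft_torque': array([ 0.00066117, -0.01700985,  0.00316376]), 'grip_width': 0.08562540409693611}
scene 45.77714310756526 274.59181863008047 205.275298805756 [ 1.26944158 -0.11210875  0.90359125]
top 56.946917781940854 281.31962879386316 215.2085779440003 [ 0.40537348 -0.04899221  1.11840202]
wrist 65.70646984690485 277.6042211672539 209.40099182416878 [ 0.34613032 -0.527321    0.37295583]
```

View pics/top0.png

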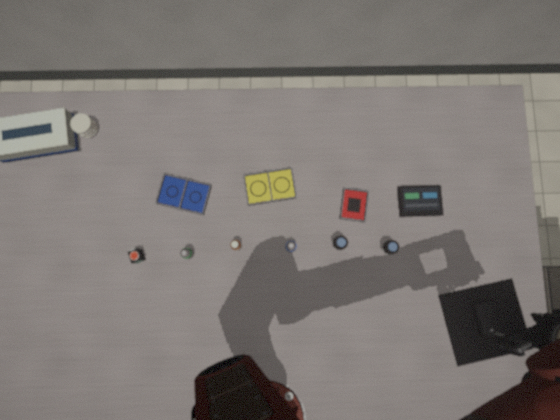

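View pics/scene0.png

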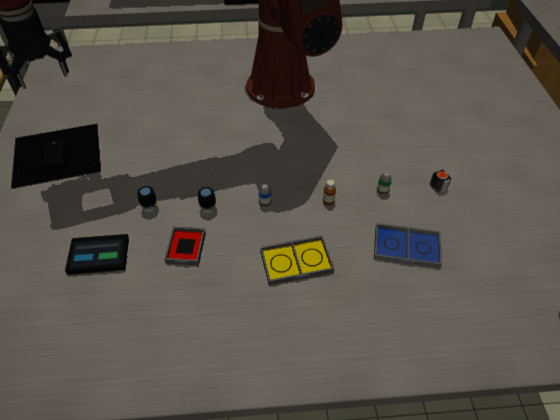

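View pics/wrist0.png

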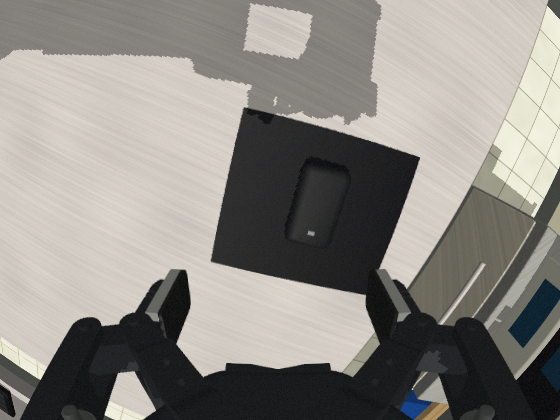

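```bash
cat > m.py <<'E'
from h import *
def cloud(c):
    f=f_of(c); v,u=np.mgrid[0:420,0:560]; z=c["z_map"].astype(float)
    P=np.stack([(u-c["cx"])/f*z,(v-c["cy"])/f*z,z],-1)
    return (P-np.array(c["t"]))@np.array(c["R"])
E
python3 - <<'E'
from m import *
for n in ("top","scene"):
    c=np.load(n+"0.npy",allow_pickle=True).item(); W=cloud(c); z=W[...,2]; ok=c["z_map"]>0
    m=(ok&(z>0.012)&(z<0.09)&(W[...,0]>0.3)&(W[...,0]<0.75)&(abs(W[...,1])<0.5)).astype(np.uint8)
    tab=ok&(W[...,0]>0.3)&(W[...,0]<0.75)&(abs(W[...,1])<0.45)&(m==0); print(n,"table z",np.median(z[tab]),z[tab].std())
    k,l,st,ce=cv2.connectedComponentsWithStats(m)
    for i in range(1,k):
        if st[i,4]<15: continue
        q=W[l==i]; print(st[i],"mean",q.mean(0).round(3),"min",q.min(0).round(3),"max",q.max(0).round(3))
    hsv=cv2.cvtColor(c["pixels"],cv2.COLOR_RGB2HSV)
    for nm,lo,hi in (("blue",(110,150,60),(125,255,255)),("yel",(22,150,90),(35,255,255)),("red",(0,200,100),(5,255,255))):
        mm=cv2.inRange(hsv,lo,hi)
        mm=cv2.morphologyEx(mm,cv2.MORPH_CLOSE,np.ones((5,5)))
        cs,_=cv2.findContours(mm,0,2)
        for q in cs:
            if cv2.contourArea(q)<100: continue
            p=np.array([onplane(c,*a[0],0.005)[:2] for a in q],np.float32)
            r=cv2.minAreaRect(p*1000); print(nm,np.round(r[0],1),np.round(r[1],1),round(r[2],1))
    big=cv2.resize(c["pixels"][150:280,100:460] if n=="top" else c["pixels"][150:290,50:470],None,fx=2.2 if n=="top" else 1.9,fy=2.2 if n=="top" else 1.9,interpolation=cv2.INTER_CUBIC)
    cv2.imwrite("pics/z_%s.png"%n,big[...,::-1])
E
```

```text
top table z -8.175442156680065e-05 0.002555686810759493
[243 167  54  38 274] mean [ 0.645 -0.022  0.016] min [ 0.591 -0.098  0.012] max [0.7   0.056 0.023]
[156 173  14  27  55] mean [0.654 0.293 0.016] min [0.611 0.271 0.013] max [0.688 0.307 0.02 ]
[155 175  56  36 198] mean [0.627 0.222 0.015] min [0.577 0.151 0.012] max [0.681 0.309 0.02 ]
[ 398  185   39   32 1130] mean [ 0.594 -0.447  0.018] min [ 0.549 -0.5    0.012] max [ 0.641 -0.394  0.026]
[340 188  29  34 176] mean [ 0.586 -0.265  0.015] min [ 0.537 -0.307  0.012] max [ 0.635 -0.223  0.022]
[200 205   6  10  22] mean [0.576 0.171 0.015] min [0.564 0.166 0.012] max [0.591 0.18  0.018]
[332 236  16  15 184] mean [ 0.474 -0.214  0.054] min [ 0.455 -0.234  0.023] max [ 0.493 -0.196  0.065]
[231 240  11  11  98] mean [0.472 0.072 0.05 ] min [0.459 0.06  0.014] max [0.486 0.087 0.071]
[286 241  11  11  97] mean [ 0.467 -0.079  0.051] min [ 0.454 -0.094  0.015] max [ 0.481 -0.066  0.064]
[382 240  18  15 212] mean [ 0.46  -0.353  0.052] min [ 0.441 -0.376  0.017] max [ 0.48  -0.336  0.063]
[128 249  17  15 193] mean [0.447 0.35
[... 801 characters left out ...]
[ 0.484 -0.212  0.046] min [ 0.456 -0.232  0.012] max [ 0.497 -0.192  0.063]
[375 223  67  42 447] mean [0.629 0.235 0.015] min [0.566 0.154 0.012] max [0.69  0.313 0.02 ]
[173 227  13   2  20] mean [ 0.541 -0.276  0.014] min [ 0.538 -0.29   0.012] max [ 0.546 -0.263  0.017]
[164 227  40  36 199] mean [ 0.597 -0.261  0.014] min [ 0.539 -0.305  0.012] max [ 0.638 -0.221  0.019]
[  72  234   56   38 1647] mean [ 0.599 -0.445  0.016] min [ 0.549 -0.5    0.012] max [ 0.644 -0.391  0.022]
[260 236  74  46 451] mean [ 0.648 -0.017  0.014] min [ 0.592 -0.095  0.012] max [0.702 0.058 0.019]
blue [622.9 235.1] [134.   73.4] 75.2
yel [643.1 -18. ] [ 78.2 134.9] 8.3
red [ 584.3 -262.7] [62.4 73.9] 80.8
```

View pics/z_top.png

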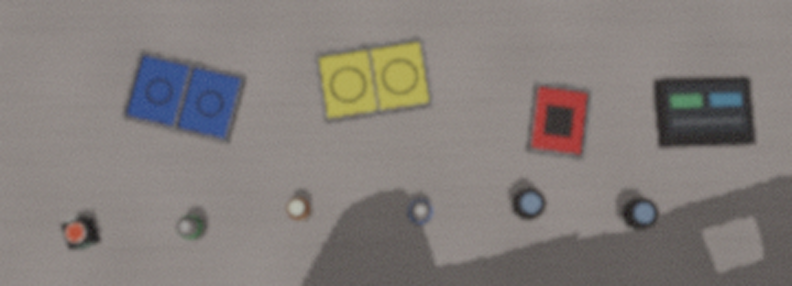

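View pics/z_scene.png

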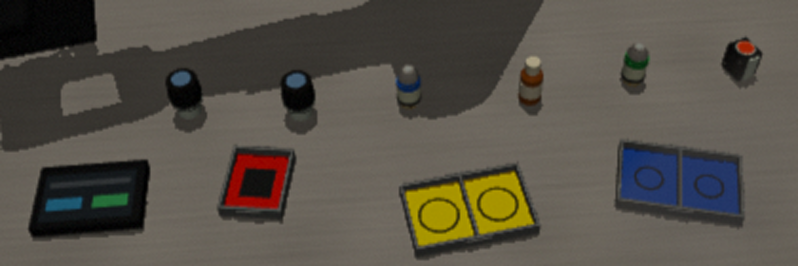

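Run:
```python
from m import *
for n in ("top","scene"):
    c=np.load(n+"0.npy",allow_pickle=True).item(); W=cloud(c); z=W[...,2]; hsv=cv2.cvtColor(c["pixels"],cv2.COLOR_RGB2HSV)
    for nm,x,y,h in (("cube",.45,.354,.04),("green",.458,.211,.06),("oil",.478,.075,.066),("blue",.473,-.078,.06),("epA",.48,-.213,.058),("epB",.465,-.352,.058)):
        reg=(abs(W[...,0]-x)<.035)&(abs(W[...,1]-y)<.035)&(z>h-.012)&(z<h+.01)
        v,u=np.nonzero(reg); p=onplane(c,u.mean(),v.mean(),h)
        print(n,nm,"n",len(u),"plane",p.round(4)[:2],"cloud",W[reg].mean(0).round(4)[:2],"bbox mid",((W[reg].min(0)+W[reg].max(0))/2).round(4)[:2])
        if nm=="cube":
            pts=W[reg][:,:2].astype(np.float32)*1000; print(cv2.minAreaRect(pts))
            hh=hsv; mk=reg&((hsv[...,0]<12)|(hsv[...,0]>172))&(hsv[...,1]>150)&(hsv[...,2]>90)
            if mk.sum(): v,u=np.nonzero(mk); print("  filter",mk.sum(),onplane(c,u.mean(),v.mean(),.04).round(4))
    for nm,x,y,ranges in (("blue",.628,.234,(105,128)),("yel",.645,-.02,(20,38)),("red",.588,-.264,(0,6))):
        mm=((hsv[...,0]>=ranges[0])&(hsv[...,0]<=ranges[1])&(hsv[...,1]>100)&(abs(W[...,0]-x)<.08)&(abs(W[...,1]-y)<.1)).astype(np.uint8)
        mm=cv2.morphologyEx(mm,cv2.MORPH_CLOSE,np.ones((9,9)))
        q=max(cv2.findContours(mm,0,2)[0],key=cv2.contourArea)
        p=np.array([onplane(c,*a[0],0.005)[:2] for a in q],np.float32)
        r=cv2.minAreaRect(p*1000); print(n,nm,np.round(r[0],1),np.round(r[1],1),round(r[2],1))
    if n=="scene":
        cv2.imwrite("pics/cube.png",cv2.resize(c["pixels"][160:205,420:465],None,fx=12,fy=12,interpolation=cv2.INTER_CUBIC)[...,::-1])
```

```text
top cube n 158 plane [0.4474 0.3534] cloud [0.4475 0.3536] bbox mid [0.4468 0.3544]
((448.3365478515625, 354.4672546386719), (36.74778747558594, 31.48540496826172), 19.047576904296875)
  filter 15 [0.449  0.3568 0.04  ]
top green n 74 plane [0.4522 0.2102] cloud [0.4524 0.2113] bbox mid [0.4522 0.2121]
top oil n 39 plane [0.4736 0.0744] cloud [0.4736 0.0744] bbox mid [0.4739 0.0747]
top blue n 71 plane [ 0.4673 -0.0786] cloud [ 0.4676 -0.0787] bbox mid [ 0.4682 -0.0782]
top epA n 154 plane [ 0.4745 -0.2161] cloud [ 0.4746 -0.2161] bbox mid [ 0.4741 -0.2156]
top epB n 165 plane [ 0.4602 -0.3554] cloud [ 0.4602 -0.3556] bbox mid [ 0.4598 -0.356 ]
top blue [627.6 232.3] [132.8  81.2] 75.7
top yel [647.1 -20.7] [ 82.3 135.7] 8.1
top red [ 588.5 -266.5] [65.1 82.8] 81.6
scene cube n 189 plane [0.4561 0.3559] cloud [0.4539 0.3571] bbox mid [0.4503 0.3584]
((451.526123046875, 359.1349792480469), (38.132381439208984, 34.739723205566406), 17.71631622314453)
  filter 45 [0.4478 0.3603 0.04  ]
scene green n 70 plane [0.4634 0.213 ] cloud [0.4588 0.2148] bbox mid [0.4586 0.2156]
scene oil n 63 plane [0.4814 0.0771] cloud [0.4779 0.078 ] bbox mid [0.4754 0.0784]
scene blue n 75 plane [ 0.4789 -0.076 ] cloud [ 0.4734 -0.0758] bbox mid [ 0.4728 -0.076 ]
scene epA n 197 plane [ 0.4822 -0.2121] cloud [ 0.4799 -0.2124] bbox mid [ 0.4761 -0.2122]
scene epB n 196 plane [ 0.4677 -0.3514] cloud [ 0.4652 -0.3521] bbox mid [ 0.4625 -0.3528]
scene blue [623.4 235.1] [135.   76.9] 75.6
scene yel [642.2 -17.5] [ 80.9 137.4] 8.3
scene red [ 583.7 -263.1] [65.5 79.9] 81.0
```

View pics/cube.png

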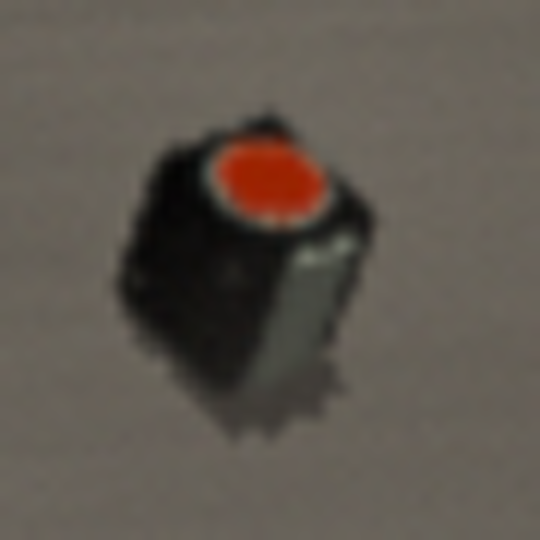

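```bash
cat > row.py <<'E'
import sys
from h import *
from scipy.spatial.transform import Rotation as Ro
s=get_state(); R=np.array(s["eef_rot"]); p=np.array(s["tcp_pos"])
x,y,z,a=[float(v) for v in sys.argv[1:5]]; a=np.radians(a)
T=np.array([[0,np.cos(a),np.sin(a)],[0,np.sin(a),-np.cos(a)],[-1,0,0]])
d=R.T@(np.array([x,y,z])-p)*1000; r=Ro.from_matrix(R.T@T).as_rotvec()
print("t",s["time"],"tcp",p.round(4),"grip",round(s["grip_width"],4),"J1,J6",s["qpos"][[0,5]].round(1)); print("row",d.round(1),r.round(4),"dist",round(np.linalg.norm(d),1))
E
python3 row.py .461 -.354 .300 0
```

```text
t 0.15 tcp [ 0.2716 -0.5625  0.4036] grip 0.0852 J1,J6 [-70.7  -6.4]
row [ 103.9 -105.3 -261.2] [-1.121  -0.0013  0.0016] dist 300.1
```

```bash
python3 -m creep '[[85,104,-105,-261,-1.121,0,0.001],[85,104,-105,-261,-1.121,0,0.001],[85,104,-105,-261,-1.121,0,0.001],[85,104,-105,-261,-1.121,0,0.001],[85,104,-105,-261,-1.121,0,0.001],[85,104,-105,-261,-1.121,0,0.001],[85,104,-105,-261,-1.121,0,0.001],[85,104,-105,-261,-1.121,0,0.001],[85,104,-105,-261,-1.121,0,0.001],[85,104,-105,-261,-1.121,0,0.001]]' 25; python3 row.py .461 -.354 .190 0
python3 - <<'E'
from h import *
c=read_camera("wrist"); save(c,"w1.png")
E
```

```text
time: 0.98
tcp_pos: [0.4615, -0.3528, 0.2987]
eef_rot: [[-0.001, 1.0, 0.004], [0.003, 0.004, -1.0], [-1.0, -0.001, -0.003]]
force: [-0.6, -0.9, 0.5]
grip_width: 0.0851
t 0.9833 tcp [ 0.4615 -0.3528  0.2987] grip 0.0851 J1,J6 [-44.3 -44.6]
row [108.7  -0.3   1.5] [ 0.0044 -0.0028  0.0015] dist 108.7
```

View pics/w1.png

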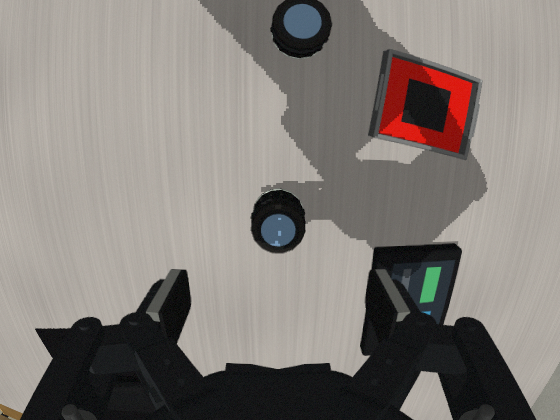

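Run:
```python
from h import *
c=read_camera("wrist")
print("cam",-np.array(c["R"]).T@np.array(c["t"]))
hsv=cv2.cvtColor(c["pixels"],cv2.COLOR_RGB2HSV); m=cv2.inRange(hsv,(98,60,80),(118,180,255))
cs=[q for q in cv2.findContours(m,0,2)[0] if cv2.contourArea(q)>400]
for q in cs:
    (u,v),r=cv2.minEnclosingCircle(q); print(u,v,r,onplane(c,u,v,.058,True).round(4))
m=((hsv[...,0]<6)&(hsv[...,1]>180)&(hsv[...,2]>70)).astype(np.uint8)
q=max(cv2.findContours(m,0,2)[0],key=cv2.contourArea); p=np.array([onplane(c,*a[0],.005,True)[:2] for a in q],np.float32); print(cv2.minAreaRect(p*1000))
```

```text
cam [ 0.46211036 -0.2722774   0.26893459]
277.6972961425781 228.18609619140625 16.99867820739746 [ 0.4618 -0.3565  0.058 ]
300.9545593261719 19.136363983154297 18.97429656982422 [ 0.4768 -0.2153  0.058 ]
((589.849365234375, -265.1957092285156), (66.2062759399414, 80.77828216552734), 80.94649505615234)
```

```bash
python3 -m creep '[[85,30,0,3,0.004,-0.002,0.001],[85,60,0,3,0.004,-0.002,0.001],[85,90,0,3.5,0.004,-0.002,0.001],[85,105,0,3.5,0.004,-0.002,0.001],[85,110,0,3.5,0.004,-0.002,0.001],[85,110,0,3.5,0.004,-0.002,0.001],[30,110,0,3.5,0.004,-0.002,0.001],[30,110,0,3.5,0.004,-0.002,0.001],[30,110,0,3.5,0.004,-0.002,0.001],[30,110,0,3.5,0.004,-0.002,0.001]]' 25
python3 - <<'E'
from h import *
c=read_camera("wrist"); save(c,"w2.png")
E
python3 -m creep '[[30,0,0,0,0,0,0],[30,0,0,0,0,0,0],[30,0,0,0,0,0,0]]'
```

```text
time: 1.92
tcp_pos: [0.4616, -0.3583, 0.1916]
eef_rot: [[0.003, 1.0, -0.007], [-0.003, -0.007, -1.0], [-1.0, 0.003, 0.003]]
force: [-1.5, 2.1, 8.7]
grip_width: 0.0393
time: 2.22
tcp_pos: [0.4616, -0.3582, 0.1917]
eef_rot: [[0.003, 1.0, -0.007], [-0.003, -0.007, -1.0], [-1.0, 0.003, 0.003]]
force: [0.4, -0.6, 3.9]
grip_width: 0.0393
```

View pics/w2.png

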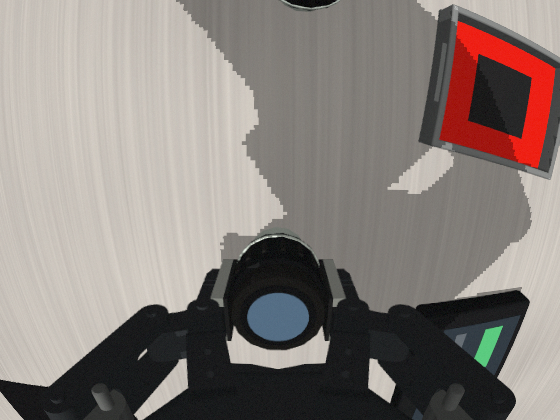

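```bash
python3 -m creep '[[30,-20,0,0,0,0,0],[30,-45,0,0,0,0,0],[30,-70,0,0,0,0,0],[30,-90,0,0,0,0,0],[30,-95,0,0,0,0,0],[30,-95,0,0,0,0,0]]'; python3 row.py .6495 -.0535 .287 8
```

```text
time: 2.72
tcp_pos: [0.4619, -0.3584, 0.2885]
eef_rot: [[0.006, 1.0, -0.007], [-0.006, -0.007, -1.0], [-1.0, 0.006, 0.006]]
force: [0.1, 0.3, -0.7]
grip_width: 0.0392
t 2.7167 tcp [ 0.4619 -0.3584  0.2885] grip 0.0392 J1,J6 [-44.7 -44.3]
row [   0.9  185.4 -306.2] [-0.1466  0.0063 -0.0058] dist 358.0
```

```bash
python3 -m creep '[[30,0,11,-18,-0.01,0.006,-0.006],[30,0,30,-49,-0.03,0.006,-0.006],[30,0,50,-83,-0.05,0.006,-0.006],[30,0,70,-116,-0.07,0.006,-0.006],[30,0,92,-153,-0.08,0.006,-0.006],[30,0,114,-189,-0.1,0.006,-0.006],[30,0,134,-222,-0.12,0.006,-0.006],[30,0,154,-255,-0.135,0.006,-0.006],[30,0,174,-288,-0.146,0.006,-0.006],[30,0,185,-306,-0.146,0.006,-0.006]]'; python3 -m creep '[[30,0,0,0,0,0,0]]'; python3 row.py .6495 -.0535 .1967 8
```

```text
time: 3.55
tcp_pos: [0.6495, -0.0497, 0.285]
eef_rot: [[-0.003, 0.99, 0.142], [0.002, 0.142, -0.99], [-1.0, -0.003, -0.002]]
force: [-1.0, -1.0, -1.0]
grip_width: 0.0396
time: 3.63
tcp_pos: [0.6506, -0.0457, 0.2829]
eef_rot: [[-0.004, 0.989, 0.146], [0.004, 0.146, -0.989], [-1.0, -0.004, -0.004]]
force: [-0.2, -0.3, -0.7]
grip_width: 0.0387
t 3.6333 tcp [ 0.6506 -0.0457  0.2829] grip 0.0387 J1,J6 [-10.2 -18.7]
row [86.2 -1.9  7.9] [ 0.0067 -0.0042  0.0035] dist 86.6
```

```bash
python3 -m creep '[[30,15,-2,7,0.006,-0.004,0.003],[30,35,-2,8,0.006,-0.004,0.003],[30,55,-2,8,0.006,-0.004,0.003],[30,70,-2,8,0.006,-0.004,0.003],[30,78,-2,8,0.006,-0.004,0.003],[30,82,-2,8,0.006,-0.004,0.003],[30,82,-2,8,0.006,-0.004,0.003],[30,82,-2,8,0.006,-0.004,0.003]]';  python3 row.py .6495 -.0535 .1967 8
python3 - <<'E'
from h import *
c=read_camera("wrist"); save(c,"w3.png"); c=read_camera("scene"); cv2.imwrite("pics/s3.png",cv2.resize(c["pixels"][180:300,200:460],None,fx=3,fy=3)[...,::-1])
E
```

```text
time: 4.3
tcp_pos: [0.6498, -0.054, 0.2013]
eef_rot: [[0.0, 0.99, 0.14], [-0.0, 0.14, -0.99], [-1.0, 0.0, 0.0]]
force: [-0.1, -0.9, -1.1]
grip_width: 0.0394
t 4.3 tcp [ 0.6498 -0.054   0.2013] grip 0.0394 J1,J6 [-10.9 -18.9]
row [ 4.6 -0.2 -0.5] [ 0.0004  0.     -0.0002] dist 4.6
```

View pics/w3.png

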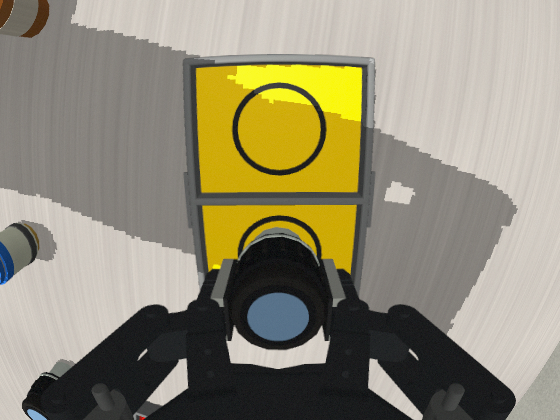

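View pics/s3.png

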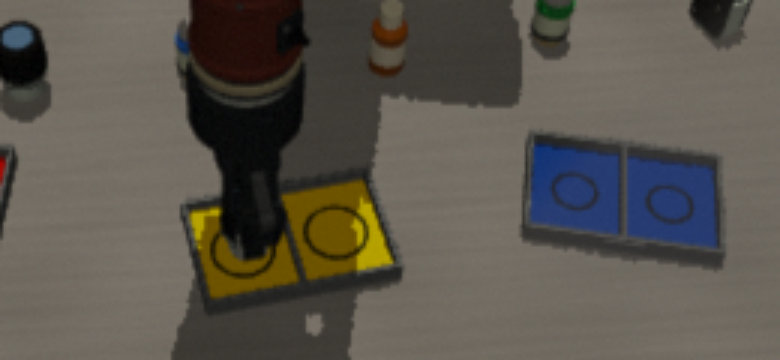

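Eyepiece sits over the −y yellow circle (wrist col ~279), tube near the floor. Lower the last bit.

```bash
python3 -m creep '[[30,2,0,0,0,0,0],[30,4,0,0,0,0,0],[30,5,0,0,0,0,0],[30,5,0,0,0,0,0]]'
```

```text
time: 4.73
tcp_pos: [0.6503, -0.0539, 0.1975]
eef_rot: [[0.002, 0.99, 0.14], [-0.0, 0.14, -0.99], [-1.0, 0.002, 0.001]]
force: [-1.4, 0.8, -0.6]
grip_width: 0.039
```

```bash
python3 -m creep '[[30,1,0,0,0,0,0],[30,1.5,0,0,0,0,0],[30,1.5,0,0,0,0,0]]'; python3 -m creep '[[43,0,0,0,0,0,0],[50,0,0,0,0,0,0],[58,0,0,0,0,0,0],[64,0,0,0,0,0,0],[64,0,0,0,0,0,0],[64,-10,0,0,0,0,0],[64,-30,0,0,0,0,0],[64,-60,0,0,0,0,0],[64,-90,0,0,0,0,0],[64,-95,0,0,0,0,0]]';python3 row.py .4765 -.215 .285 0
python3 - <<'E'
from h import *
c=read_camera("wrist"); save(c,"w4.png")
E
```

```text
time: 4.98
tcp_pos: [0.6504, -0.0538, 0.1967]
eef_rot: [[0.002, 0.99, 0.14], [-0.0, 0.14, -0.99], [-1.0, 0.002, 0.001]]
force: [-1.8, 1.2, 3.7]
grip_width: 0.0391
time: 5.82
tcp_pos: [0.6527, -0.0542, 0.2992]
eef_rot: [[0.013, 0.99, 0.14], [-0.002, 0.14, -0.99], [-1.0, 0.013, 0.004]]
force: [2.1, 0.5, 2.1]
grip_width: 0.0643
t 5.8167 tcp [ 0.6527 -0.0542  0.2992] grip 0.0643 J1,J6 [-10.9 -18.9]
row [  12.2 -197.1  134.5] [ 0.1404  0.0034 -0.0133] dist 239.0
```

View pics/w4.png

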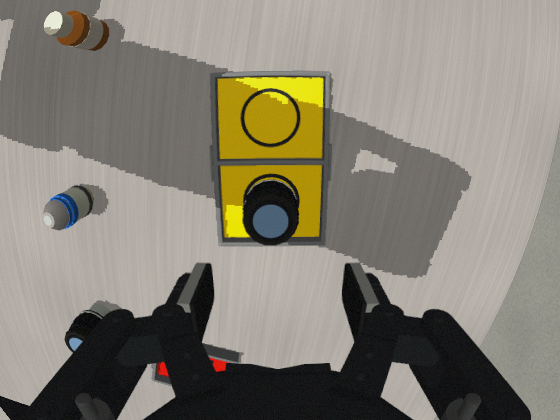

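epB stands in the −y yellow compartment (lens at (270,220), upright). On to epA.

```bash
python3 -m creep '[[85,5,-25,17,0.02,0.003,-0.013],[85,12,-55,37,0.04,0.003,-0.013],[85,12,-88,60,0.07,0.003,-0.013],[85,12,-121,83,0.1,0.003,-0.013],[85,12,-154,105,0.12,0.003,-0.013],[85,12,-182,124,0.14,0.003,-0.013],[85,12,-195,133,0.14,0.003,-0.013],[85,12,-197,134,0.14,0.003,-0.013],[85,12,-197,134,0.14,0.003,-0.013]]';python3 row.py .4765 -.217 .1915 0
```

```text
time: 6.62
tcp_pos: [0.4754, -0.2149, 0.2837]
eef_rot: [[-0.001, 1.0, -0.002], [0.001, -0.002, -1.0], [-1.0, -0.001, -0.001]]
force: [0.2, 0.0, 0.4]
grip_width: 0.085
t 6.6167 tcp [ 0.4754 -0.2149  0.2837] grip 0.085 J1,J6 [-32.  -31.9]
row [92.2  1.3  2.2] [-0.002  -0.0007  0.0013] dist 92.2
```

```bash
python3 -m creep '[[85,25,1,2,0,0,0],[85,55,1,2,0,0,0],[85,80,1,2,0,0,0],[85,91,1,2,0,0,0],[85,92,1,2,0,0,0],[30,92,1,2,0,0,0],[30,92,1,2,0,0,0],[30,92,1,2,0,0,0],[30,92,1,2,0,0,0],[30,92,1,2,0,0,0]]' 25; python3 -m creep '[[30,0,0,0,0,0,0],[30,0,0,0,0,0,0],[30,0,0,0,0,0,0]]'
python3 - <<'E'
from h import *
c=read_camera("wrist"); save(c,"w5.png")
E
```

```text
time: 7.45
tcp_pos: [0.4772, -0.2173, 0.1936]
eef_rot: [[0.002, 1.0, -0.002], [-0.001, -0.002, -1.0], [-1.0, 0.002, 0.001]]
force: [-0.6, 1.0, 5.5]
grip_width: 0.0395
time: 7.7
tcp_pos: [0.4771, -0.2173, 0.1937]
eef_rot: [[0.002, 1.0, -0.002], [-0.001, -0.002, -1.0], [-1.0, 0.002, 0.001]]
force: [-0.2, -0.6, -0.7]
grip_width: 0.0392
```

View pics/w5.png

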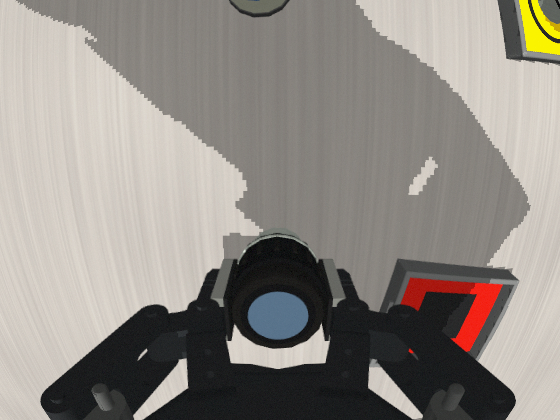

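```bash
python3 -m creep '[[30,-20,0,0,0,0,0],[30,-45,0,0,0,0,0],[30,-70,0,0,0,0,0],[30,-90,0,0,0,0,0],[30,-97,0,0,0,0,0],[30,-97,0,0,0,0,0]]'; python3 row.py .6395 .0155 .292 8
```

```text
time: 8.25
tcp_pos: [0.4777, -0.2177, 0.2927]
eef_rot: [[0.006, 1.0, -0.002], [-0.004, -0.002, -1.0], [-1.0, 0.006, 0.004]]
force: [0.0, 0.3, -1.0]
grip_width: 0.0393
t 8.25 tcp [ 0.4777 -0.2177  0.2927] grip 0.0393 J1,J6 [-32.2 -32. ]
row [   0.8  161.3 -233.6] [-0.1417  0.0039 -0.0053] dist 283.9
```

```bash
python3 -m creep '[[30,0,11,-16,-0.01,0.004,-0.005],[30,0,29,-42,-0.03,0.004,-0.005],[30,0,49,-71,-0.05,0.004,-0.005],[30,0,69,-100,-0.07,0.004,-0.005],[30,0,89,-129,-0.09,0.004,-0.005],[30,0,109,-158,-0.11,0.004,-0.005],[30,0,129,-187,-0.13,0.004,-0.005],[30,0,147,-213,-0.14,0.004,-0.005],[30,0,158,-229,-0.14,0.004,-0.005],[30,0,161,-233,-0.14,0.004,-0.005]]'; python3 -m creep '[[30,0,0,0,0,0,0]]'; python3 row.py .6395 .0155 .1987 8
```

```text
time: 9.08
tcp_pos: [0.6397, 0.0179, 0.2901]
eef_rot: [[-0.002, 0.99, 0.141], [0.002, 0.141, -0.99], [-1.0, -0.002, -0.002]]
force: [0.3, -1.1, -0.9]
grip_width: 0.0394
time: 9.17
tcp_pos: [0.6397, 0.0189, 0.2882]
eef_rot: [[-0.005, 0.99, 0.143], [0.001, 0.143, -0.99], [-1.0, -0.004, -0.002]]
force: [0.2, 0.0, -0.3]
grip_width: 0.0393
t 9.1667 tcp [0.6397 0.0189 0.2882] grip 0.0393 J1,J6 [ -4.6 -12.8]
row [89.5 -0.3  3.6] [ 0.0034 -0.0021  0.0045] dist 89.6
```

```bash
python3 -m creep '[[30,15,0,3,0.003,-0.002,0.004],[30,37,0,3.5,0.003,-0.002,0.004],[30,58,0,3.5,0.003,-0.002,0.004],[30,73,0,3.5,0.003,-0.002,0.004],[30,81,0,3.5,0.003,-0.002,0.004],[30,86,0,3.5,0.003,-0.002,0.004],[30,87,0,3.5,0.003,-0.002,0.004],[30,87,0,3.5,0.003,-0.002,0.004]]';  python3 row.py .6395 .0155 .1987 8
python3 - <<'E'
from h import *
c=read_camera("wrist"); save(c,"w6.png")
E
```

```text
time: 9.83
tcp_pos: [0.64, 0.0153, 0.2015]
eef_rot: [[0.0, 0.99, 0.139], [-0.0, 0.139, -0.99], [-1.0, 0.0, 0.0]]
force: [-0.0, -0.0, -0.6]
grip_width: 0.0391
t 9.8333 tcp [0.64   0.0153 0.2015] grip 0.0391 J1,J6 [ -4.9 -12.9]
row [ 2.8 -0.5 -0.3] [ 0.0001  0.0001 -0.    ] dist 2.8
```

View pics/w6.png

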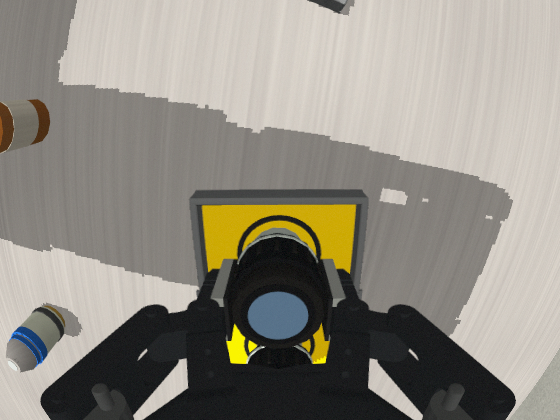

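epA is centred over the +y circle. Lower to contact.

```bash
python3 -m creep '[[30,2,0,0,0,0,0],[30,4,0,0,0,0,0],[30,4.5,0,0,0,0,0],[30,4.5,0,0,0,0,0]]'
```

```text
time: 10.22
tcp_pos: [0.6409, 0.0154, 0.1987]
eef_rot: [[0.003, 0.99, 0.14], [-0.0, 0.14, -0.99], [-1.0, 0.003, 0.001]]
force: [0.0, 0.4, 1.6]
grip_width: 0.0394
```

Contact (force turned from −0.6 to +1.6). Release, back up, go to blue objective.

```bash
python3 -m creep '[[43,0,0,0,0,0,0],[50,0,0,0,0,0,0],[58,0,0,0,0,0,0],[64,0,0,0,0,0,0],[64,0,0,0,0,0,0],[64,-10,0,0,0,0,0],[64,-30,0,0,0,0,0],[64,-60,0,0,0,0,0],[64,-90,0,0,0,0,0],[64,-95,0,0,0,0,0]]';python3 row.py .470 -.077 .29 0
python3 - <<'E'
from h import *
c=read_camera("wrist"); save(c,"w7.png")
E
```

```text
time: 11.05
tcp_pos: [0.6431, 0.0153, 0.301]
eef_rot: [[0.015, 0.99, 0.14], [-0.001, 0.14, -0.99], [-1.0, 0.014, 0.003]]
force: [0.8, -1.1, 1.4]
grip_width: 0.064
t 11.05 tcp [0.6431 0.0153 0.301 ] grip 0.064 J1,J6 [ -4.9 -12.9]
row [   8.7 -184.4   67.2] [ 0.1401  0.0024 -0.0144] dist 196.5
```

View pics/w7.png

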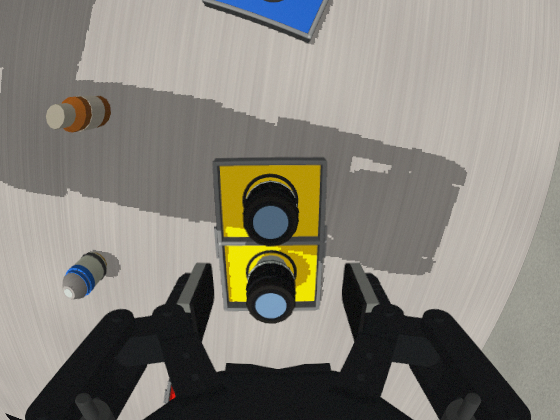

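Both eyepieces are upright, one to each yellow compartment. Move above the blue objective.

```bash
python3 -m creep '[[85,3,-25,9,0.02,0.002,-0.014],[85,8,-55,20,0.05,0.002,-0.014],[85,8,-90,33,0.08,0.002,-0.014],[85,8,-125,46,0.11,0.002,-0.014],[85,8,-158,58,0.14,0.002,-0.014],[85,8,-178,65,0.14,0.002,-0.014],[85,8,-184,67,0.14,0.002,-0.014],[85,8,-184,67,0.14,0.002,-0.014]]'
python3 - <<'E'
from h import *
c=read_camera("wrist"); save(c,"w8.png")
hsv=cv2.cvtColor(c["pixels"],cv2.COLOR_RGB2HSV)
m=cv2.inRange(hsv,(103,150,60),(125,255,255)); 
for q in cv2.findContours(m,0,2)[0]:
    if cv2.contourArea(q)>80: print("blue",cv2.boundingRect(q))
E
python3 row.py .470 -.077 .187 0
```

```text
time: 11.77
tcp_pos: [0.4687, -0.0771, 0.289]
eef_rot: [[-0.002, 1.0, -0.002], [0.0, -0.002, -1.0], [-1.0, -0.002, -0.0]]
force: [0.3, 0.6, -0.8]
grip_width: 0.0852
blue (259, 199, 41, 30)
t 11.8167 tcp [ 0.47   -0.0769  0.2896] grip 0.0849 J1,J6 [-17.7 -17.7]
row [ 1.026e+02 -1.000e-01  1.000e-01] [-0.0011 -0.0001 -0.0002] dist 102.6
```

View pics/w8.png

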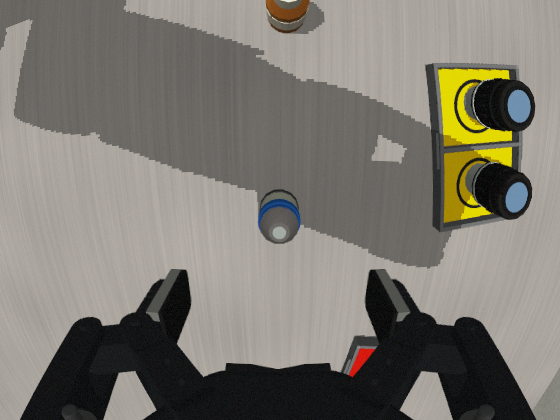

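```bash
python3 -m creep '[[85,25,0,1,0,0,0],[85,58,0,1,0,0,0],[85,88,0,1,0,0,0],[85,104,0,1,0,0,0],[85,107,0,1,0,0,0],[85,107,0,1,0,0,0],[20,107,0,1,0,0,0],[20,107,0,1,0,0,0],[20,107,0,1,0,0,0],[20,107,0,1,0,0,0]]' 30; python3 -m creep '[[20,0,0,0,0,0,0],[20,0,0,0,0,0,0],[20,0,0,0,0,0,0],[20,0,0,0,0,0,0]]'
python3 - <<'E'
from h import *
c=read_camera("wrist"); save(c,"w9.png")
E
```

```text
time: 12.65
tcp_pos: [0.471, -0.0781, 0.184]
eef_rot: [[0.003, 1.0, -0.001], [-0.001, -0.001, -1.0], [-1.0, 0.003, 0.001]]
force: [0.2, -0.4, 0.3]
grip_width: 0.0384
time: 12.98
tcp_pos: [0.4712, -0.0782, 0.1845]
eef_rot: [[0.004, 1.0, -0.001], [-0.001, -0.001, -1.0], [-1.0, 0.004, 0.001]]
force: [-0.8, -0.1, 1.9]
grip_width: 0.0291
```

View pics/w9.png

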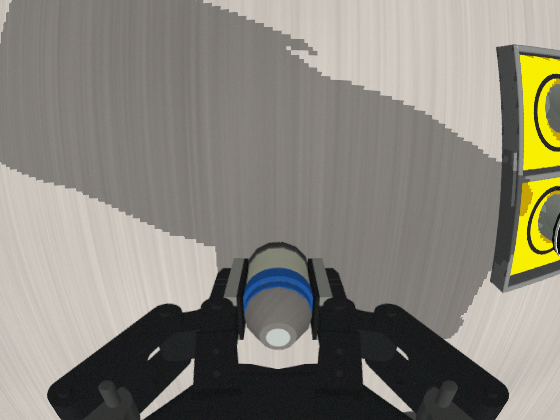

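```bash
python3 -m creep '[[20,-20,0,0,0,0,0],[20,-45,0,0,0,0,0],[20,-72,0,0,0,0,0],[20,-95,0,0,0,0,0],[20,-102,0,0,0,0,0],[20,-102,0,0,0,0,0]]' 35; python3 row.py .617 .1995 .285 -14.5
```

```text
time: 13.53
tcp_pos: [0.4718, -0.0784, 0.2885]
eef_rot: [[0.009, 1.0, -0.001], [-0.003, -0.001, -1.0], [-1.0, 0.009, 0.003]]
force: [0.4, -0.1, -1.5]
grip_width: 0.029
t 13.5333 tcp [ 0.4718 -0.0784  0.2885] grip 0.029 J1,J6 [-17.9 -17.8]
row [   4.   144.9 -278. ] [ 0.252   0.0015 -0.009 ] dist 313.5
```

```bash
python3 -m creep '[[20,0,8,-16,0.01,0.001,-0.009],[20,0,23,-44,0.04,0.001,-0.009],[20,0,40,-76,0.07,0.001,-0.009],[20,0,57,-109,0.1,0.001,-0.009],[20,0,74,-142,0.13,0.001,-0.009],[20,0,91,-175,0.16,0.001,-0.009],[20,0,108,-207,0.2,0.001,-0.009],[20,0,125,-239,0.23,0.001,-0.009],[20,0,138,-265,0.25,0.001,-0.009],[20,0,145,-277,0.25,0.001,-0.009]]'; python3 -m creep '[[20,0,0,0,0,0,0]]'; python3 row.py .617 .1995 .1895 -14.5
```

```text
time: 14.37
tcp_pos: [0.6171, 0.2017, 0.2858]
eef_rot: [[-0.003, 0.969, -0.247], [0.0, -0.247, -0.969], [-1.0, -0.003, 0.0]]
force: [0.1, 0.4, -1.9]
grip_width: 0.0288
time: 14.45
tcp_pos: [0.6175, 0.2041, 0.2834]
eef_rot: [[-0.004, 0.97, -0.244], [0.001, -0.244, -0.97], [-1.0, -0.004, 0.0]]
force: [-0.5, 0.4, -1.0]
grip_width: 0.029
t 14.45 tcp [0.6175 0.2041 0.2834] grip 0.029 J1,J6 [12.1 26.2]
row [93.9  1.   4.6] [0.0064 0.0003 0.0043] dist 94.0
```

```bash
python3 -m creep '[[20,15,1,4,0.006,0,0.004],[20,37,1,4.5,0.006,0,0.004],[20,60,1,4.5,0.006,0,0.004],[20,77,1,4.5,0.006,0,0.004],[20,86,1,4.5,0.006,0,0.004],[20,91,1,4.5,0.006,0,0.004],[20,92,1,4.5,0.006,0,0.004],[20,92,1,4.5,0.006,0,0.004]]';  python3 row.py .617 .1995 .1895 -14.5
python3 - <<'E'
from h import *
c=read_camera("wrist"); save(c,"w10.png")
E
```

```text
time: 15.12
tcp_pos: [0.6168, 0.199, 0.191]
eef_rot: [[-0.001, 0.968, -0.25], [-0.0, -0.25, -0.968], [-1.0, -0.001, 0.001]]
force: [1.3, -0.3, -2.5]
grip_width: 0.029
t 15.1167 tcp [0.6168 0.199  0.191 ] grip 0.029 J1,J6 [11.7 26.2]
row [ 1.5  0.1 -0.5] [-0.0001  0.0006  0.0006] dist 1.6
```

View pics/w10.png

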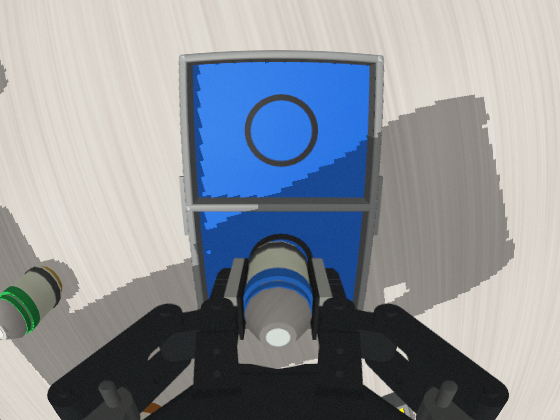

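Centred over the −y circle. Touch down.

```bash
python3 -m creep '[[20,2,0,0,0,0,0],[20,3,0,0,0,0,0],[20,3,0,0,0,0,0],[20,3,0,0,0,0,0]]'
```

```text
time: 15.5
tcp_pos: [0.6177, 0.1991, 0.1895]
eef_rot: [[0.002, 0.968, -0.25], [-0.0, -0.25, -0.968], [-1.0, 0.002, -0.0]]
force: [-0.5, -0.6, 2.1]
grip_width: 0.029
```

```bash
python3 -m creep '[[33,0,0,0,0,0,0],[38,0,0,0,0,0,0],[45,0,0,0,0,0,0],[48,0,0,0,0,0,0],[48,0,0,0,0,0,0],[48,-10,0,0,0,0,0],[48,-30,0,0,0,0,0],[60,-60,0,0,0,0,0],[70,-90,0,0,0,0,0],[80,-100,0,0,0,0,0]]';python3 row.py .455 .2125 .29 0
python3 - <<'E'
from h import *
c=read_camera("wrist"); save(c,"w11.png")
E
```

```text
time: 16.33
tcp_pos: [0.6194, 0.1996, 0.2958]
eef_rot: [[0.011, 0.968, -0.25], [0.002, -0.25, -0.968], [-1.0, 0.01, -0.004]]
force: [1.2, 0.5, 1.6]
grip_width: 0.0791
t 16.3333 tcp [0.6194 0.1996 0.2958] grip 0.0791 J1,J6 [11.7 26.2]
row [   4.  -162.4   28.7] [-0.2529 -0.003  -0.0107] dist 165.0
```

View pics/w11.png

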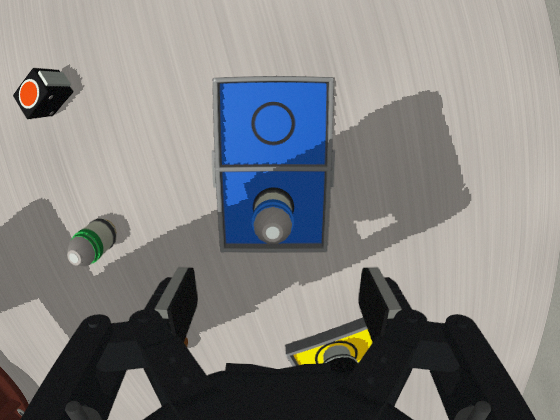

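Blue objective upright in its compartment (nose at (272,232)). Next, green.

```bash
python3 -m creep '[[85,2,-25,5,-0.04,-0.003,-0.01],[85,4,-55,10,-0.09,-0.003,-0.01],[85,4,-88,16,-0.14,-0.003,-0.01],[85,4,-120,21,-0.2,-0.003,-0.01],[85,4,-146,26,-0.25,-0.003,-0.01],[85,4,-160,28,-0.253,-0.003,-0.01],[85,4,-162,28.5,-0.253,-0.003,-0.01],[85,4,-162,28.5,-0.253,-0.003,-0.01]]'
python3 - <<'E'
from h import *
c=read_camera("wrist"); save(c,"w12.png")
E
python3 row.py .455 .2125 .183 0
```

```text
time: 17.05
tcp_pos: [0.455, 0.2127, 0.2898]
eef_rot: [[0.002, 1.0, 0.001], [-0.0, 0.001, -1.0], [-1.0, 0.002, 0.0]]
force: [-0.6, 0.3, 0.6]
grip_width: 0.0848
t 17.1 tcp [0.4561 0.2127 0.2904] grip 0.0856 J1,J6 [17. 17.]
row [107.4  -1.5   0.2] [ 0.0002 -0.0004 -0.0033] dist 107.4
```

View pics/w12.png

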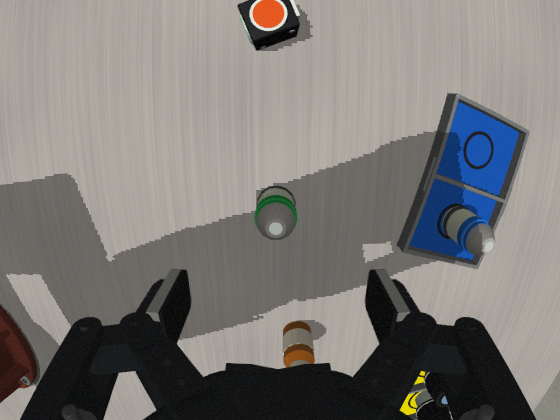

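```bash
python3 -m creep '[[85,25,-2,0,0,0,-0.003],[85,58,-2,0,0,0,-0.003],[85,88,-2,0,0,0,-0.003],[85,104,-2,0,0,0,-0.003],[85,108,-2,0,0,0,-0.003],[85,108,-2,0,0,0,-0.003],[20,108,-2,0,0,0,-0.003],[20,108,-2,0,0,0,-0.003],[20,108,-2,0,0,0,-0.003],[20,108,-2,0,0,0,-0.003]]' 30; python3 -m creep '[[20,0,0,0,0,0,0],[20,0,0,0,0,0,0],[20,0,0,0,0,0,0],[20,0,0,0,0,0,0]]'
python3 - <<'E'
from h import *
c=read_camera("wrist"); save(c,"w13.png")
E
```

```text
time: 17.93
tcp_pos: [0.4553, 0.213, 0.1838]
eef_rot: [[0.003, 1.0, 0.0], [0.001, 0.0, -1.0], [-1.0, 0.003, -0.001]]
force: [0.6, -0.4, -1.2]
grip_width: 0.0382
time: 18.27
tcp_pos: [0.4556, 0.2131, 0.1843]
eef_rot: [[0.004, 1.0, 0.0], [0.001, 0.0, -1.0], [-1.0, 0.004, -0.001]]
force: [-0.6, -0.3, 3.0]
grip_width: 0.0297
```

View pics/w13.png

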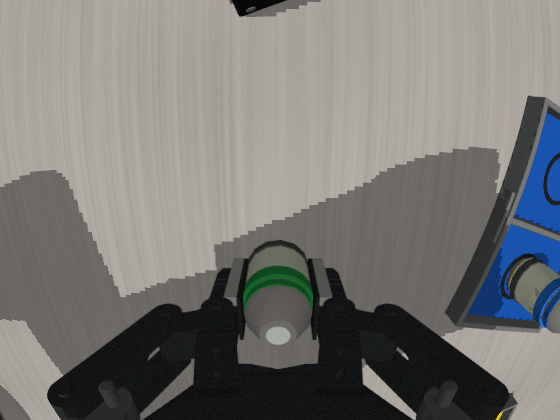

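```bash
python3 -m creep '[[20,-20,0,0,0,0,0],[20,-45,0,0,0,0,0],[20,-72,0,0,0,0,0],[20,-95,0,0,0,0,0],[20,-102,0,0,0,0,0],[20,-102,0,0,0,0,0]]' 35; python3 row.py .635 .2665 .285 -14.5
```

```text
time: 18.82
tcp_pos: [0.4562, 0.2133, 0.2884]
eef_rot: [[0.009, 1.0, 0.0], [0.003, 0.0, -1.0], [-1.0, 0.009, -0.003]]
force: [0.4, 0.3, -2.2]
grip_width: 0.0289
t 18.8167 tcp [0.4562 0.2133 0.2884] grip 0.0289 J1,J6 [17.1 17. ]
row [  5.2 178.8 -53.2] [ 0.2534 -0.0041 -0.0085] dist 186.6
```

```bash
python3 -m creep '[[20,0,14,-4,0.02,-0.004,-0.008],[20,0,38,-11,0.05,-0.004,-0.008],[20,0,65,-19,0.09,-0.004,-0.008],[20,0,93,-28,0.13,-0.004,-0.008],[20,0,120,-36,0.17,-0.004,-0.008],[20,0,146,-43,0.21,-0.004,-0.008],[20,0,167,-50,0.25,-0.004,-0.008],[20,0,177,-53,0.253,-0.004,-0.008],[20,0,179,-53,0.253,-0.004,-0.008]]'; python3 -m creep '[[20,0,0,0,0,0,0]]'; python3 row.py .635 .2665 .1893 -14.5
```

```text
time: 19.57
tcp_pos: [0.6361, 0.2664, 0.2869]
eef_rot: [[-0.002, 0.968, -0.25], [-0.001, -0.25, -0.968], [-1.0, -0.002, 0.001]]
force: [1.1, -0.3, -1.6]
grip_width: 0.0286
time: 19.65
tcp_pos: [0.6359, 0.2662, 0.2846]
eef_rot: [[-0.005, 0.968, -0.25], [-0.002, -0.25, -0.968], [-1.0, -0.004, 0.003]]
force: [-0.2, -0.1, -1.5]
grip_width: 0.0288
t 19.65 tcp [0.6359 0.2662 0.2846] grip 0.0288 J1,J6 [16.9 31.4]
row [95.3 -0.5 -0.3] [0.0003 0.003  0.0044] dist 95.3
```

```bash
python3 -m creep '[[20,15,0,0,0,0.003,0.004],[20,37,0,0,0,0.003,0.004],[20,60,0,0,0,0.003,0.004],[20,78,0,0,0,0.003,0.004],[20,87,0,0,0,0.003,0.004],[20,92,0,0,0,0.003,0.004],[20,93,0,0,0,0.003,0.004],[20,93,0,0,0,0.003,0.004]]';  python3 row.py .635 .2665 .1893 -14.5
python3 - <<'E'
from h import *
c=read_camera("wrist"); save(c,"w14.png")
E
```

```text
time: 20.32
tcp_pos: [0.6354, 0.2661, 0.192]
eef_rot: [[0.0, 0.968, -0.25], [0.0, -0.25, -0.968], [-1.0, 0.0, -0.0]]
force: [-0.4, 0.3, -0.5]
grip_width: 0.0293
t 20.3167 tcp [0.6354 0.2661 0.192 ] grip 0.0293 J1,J6 [16.9 31.4]
row [ 2.7 -0.5 -0.3] [ 0.0003 -0.0005 -0.0003] dist 2.7
```

View pics/w14.png

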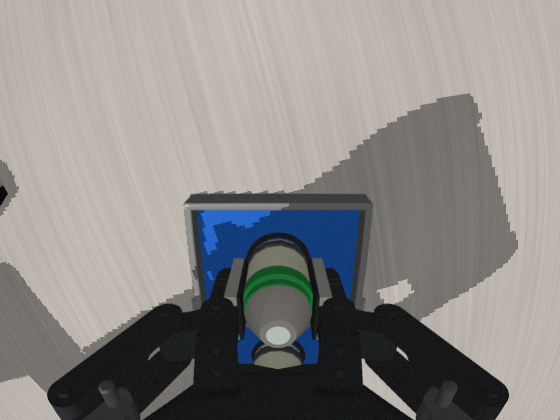

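```bash
python3 -m creep '[[20,2,0,0,0,0,0],[20,4,0,0,0,0,0],[20,4.5,0,0,0,0,0],[20,4.5,0,0,0,0,0]]'
```

```text
time: 20.7
tcp_pos: [0.6365, 0.2664, 0.1893]
eef_rot: [[0.004, 0.968, -0.25], [0.001, -0.25, -0.968], [-1.0, 0.003, -0.002]]
force: [0.1, -0.1, 2.4]
grip_width: 0.029
```

```bash
python3 -m creep '[[33,0,0,0,0,0,0],[38,0,0,0,0,0,0],[45,0,0,0,0,0,0],[48,0,0,0,0,0,0],[48,0,0,0,0,0,0],[48,-10,0,0,0,0,0],[48,-30,0,0,0,0,0],[60,-60,0,0,0,0,0],[70,-90,0,0,0,0,0],[80,-100,0,0,0,0,0]]';python3 row.py .449 .3575 .29 -71
python3 - <<'E'
from h import *
c=read_camera("wrist"); save(c,"w15.png")
E
```

```text
time: 21.53
tcp_pos: [0.6379, 0.2669, 0.2959]
eef_rot: [[0.013, 0.968, -0.25], [0.004, -0.25, -0.968], [-1.0, 0.011, -0.007]]
force: [1.4, 0.5, 0.8]
grip_width: 0.0794
t 21.5333 tcp [0.6379 0.2669 0.2959] grip 0.0794 J1,J6 [16.9 31.4]
row [   3.9 -205.7  -40.5] [ 0.9866 -0.0121 -0.0068] dist 209.6
```

View pics/w15.png

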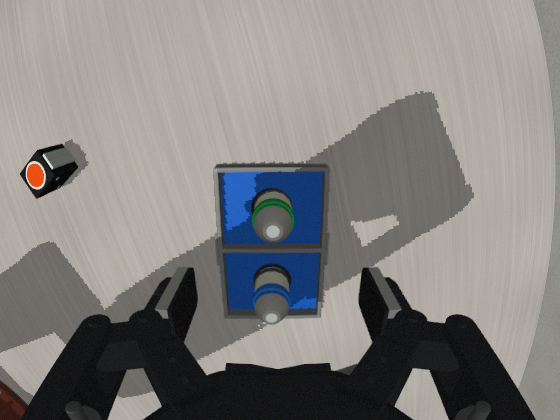

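Both objectives stand in the blue tray. Now above the cube.

```bash
python3 -m creep '[[85,2,-22,-4,0.1,-0.012,-0.007],[85,4,-46,-9,0.2,-0.012,-0.007],[85,4,-70,-14,0.31,-0.012,-0.007],[85,4,-95,-19,0.42,-0.012,-0.007],[85,4,-120,-24,0.53,-0.012,-0.007],[85,4,-145,-28,0.64,-0.012,-0.007],[85,4,-170,-33,0.76,-0.012,-0.007],[85,4,-190,-37,0.87,-0.012,-0.007],[85,4,-205,-40,0.97,-0.012,-0.007],[85,4,-206,-40,0.987,-0.012,-0.007]]';  python3 -m creep '[[85,0,0,0,0,0,0]]'
python3 - <<'E'
from h import *
c=read_camera("wrist"); save(c,"w16.png"); np.save("w16.npy",c,allow_pickle=True)
E
python3 row.py .449 .3575 .185 -71
```

```text
time: 22.42
tcp_pos: [0.446, 0.3579, 0.2889]
eef_rot: [[-0.002, 0.325, -0.946], [-0.001, -0.946, -0.325], [-1.0, -0.0, 0.002]]
force: [0.2, 0.2, 0.1]
grip_width: 0.085
time: 22.5
tcp_pos: [0.4456, 0.3579, 0.2885]
eef_rot: [[-0.002, 0.328, -0.945], [-0.001, -0.945, -0.328], [-1.0, 0.0, 0.002]]
force: [-0.1, -0.1, 0.7]
grip_width: 0.0853
t 22.55 tcp [0.4455 0.3577 0.2882] grip 0.085 J1,J6 [ 31.7 102.6]
row [103.1   1.3  -3.6] [ 0.0024  0.0035 -0.0003] dist 103.2
```

View pics/w16.png

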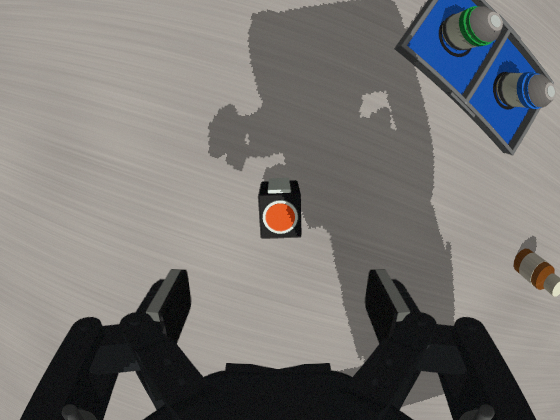

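Run:
```python
from h import *
c=np.load("w16.npy",allow_pickle=True).item(); hsv=cv2.cvtColor(c["pixels"],cv2.COLOR_RGB2HSV)
m=((hsv[...,0]<14)&(hsv[...,1]>150)&(hsv[...,2]>100)).astype(np.uint8); m[:, :240]=0; m[:,320:]=0;m[260:]=0
q=max(cv2.findContours(m,0,2)[0],key=cv2.contourArea); M=cv2.moments(q); print(M["m10"]/M["m00"],M["m01"]/M["m00"],onplane(c,M["m10"]/M["m00"],M["m01"]/M["m00"],.04,True).round(4))
b=(hsv[...,2]<45).astype(np.uint8); b[:,:245]=0;b[:,315:]=0;b[:170]=0;b[250:]=0
b=cv2.morphologyEx(b,cv2.MORPH_OPEN,np.ones((3,3)))
# front edge: lowest dark pixel in each column
cols=range(265,297); P=np.array([onplane(c,u,np.nonzero(b[:,u])[0].max()+.5,.04,True)[:2] for u in cols])
k=np.polyfit(P[:,1],P[:,0],1); print("front edge jaw angle",np.degrees(np.arctan2(-1,-k[0])))
cv2.imwrite("pics/c16.png",cv2.resize(c["pixels"][170:250,240:320],None,fx=7,fy=7,interpolation=cv2.INTER_CUBIC)[...,::-1])
```

```text
279.8838078803566 216.75524877768189 [0.4493 0.3566 0.04  ]Traceback (most recent call last):
  File "<stdin>", line 8, in <module>
    return umr_maximum(a, axis, None, out, keepdims, initial, where)
ValueError: zero-size array to reduction operation maximum which has no identity
```

```bash
python3 -m creep '[[85,25,2,-3.5,-0.02,0.003,0],[85,58,2,-3.5,-0.03,0.003,0],[85,88,2,-3.5,-0.03,0.003,0],[85,104,2,-3.5,-0.03,0.003,0],[85,108,2,-3.5,-0.03,0.003,0],[85,108,2,-3.5,-0.03,0.003,0],[60,108,2,-3.5,-0.03,0.003,0],[50,108,2,-3.5,-0.03,0.003,0],[40,108,2,-3.5,-0.03,0.003,0],[34,108,2,-3.5,-0.03,0.003,0]]' 25
python3 - <<'E'
from h import *
c=read_camera("wrist"); save(c,"w17.png")
E
```

```text
time: 23.38
tcp_pos: [0.45, 0.3573, 0.1818]
eef_rot: [[0.002, 0.356, -0.934], [0.001, -0.934, -0.356], [-1.0, -0.0, -0.003]]
force: [-0.6, -0.0, 0.1]
grip_width: 0.0384
```

View pics/w17.png

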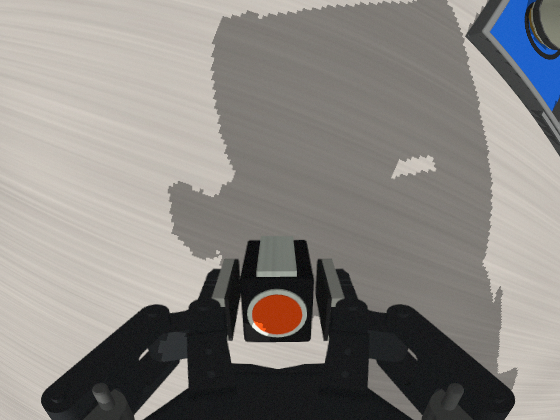

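Cube is square between the pads, filter at (278,313). Close.

```bash
python3 -m creep '[[20,0,0,0,0,0,0],[20,0,0,0,0,0,0],[20,0,0,0,0,0,0],[20,0,0,0,0,0,0],[20,0,0,0,0,0,0]]' 25;python3 -m creep '[[20,-20,0,0,0,0,0],[20,-45,0,0,0,0,0],[20,-72,0,0,0,0,0],[20,-95,0,0,0,0,0],[20,-102,0,0,0,0,0],[20,-102,0,0,0,0,0]]'; python3 row.py .586 -.265 .30 -8.7
```

```text
time: 23.85
tcp_pos: [0.4498, 0.3573, 0.1817]
eef_rot: [[0.002, 0.356, -0.934], [0.001, -0.934, -0.356], [-1.0, -0.0, -0.002]]
force: [-0.0, -0.5, 1.0]
grip_width: 0.0298
time: 24.35
tcp_pos: [0.4506, 0.3578, 0.2863]
eef_rot: [[0.007, 0.356, -0.934], [0.004, -0.934, -0.356], [-1.0, -0.001, -0.008]]
force: [-0.4, -0.3, -0.8]
grip_width: 0.0298
t 24.35 tcp [0.4506 0.3578 0.2863] grip 0.0298 J1,J6 [ 31.5 100.6]
row [-15.3 630.2  95.3] [-1.0545 -0.0075 -0.0028] dist 637.5
```

```bash
python3 -m creep '[[20,-2,12,2,-0.02,-0.007,-0.003],[20,-4,36,5,-0.05,-0.007,-0.003],[20,-6,68,10,-0.1,-0.007,-0.003],[20,-8,103,16,-0.16,-0.007,-0.003],[20,-10,138,21,-0.22,-0.007,-0.003],[20,-12,173,26,-0.28,-0.007,-0.003],[20,-14,208,31,-0.34,-0.007,-0.003],[20,-15,243,37,-0.4,-0.007,-0.003],[20,-15,275,42,-0.46,-0.007,-0.003],[20,-15,300,45,-0.5,-0.007,-0.003]]'; python3 row.py .586 -.265 .30 -8.7
```

```text
time: 25.18
tcp_pos: [0.5145, 0.059, 0.2981]
eef_rot: [[-0.005, 0.762, -0.648], [0.002, -0.648, -0.762], [-1.0, -0.005, 0.002]]
force: [0.6, 0.9, -0.6]
grip_width: 0.0296
t 25.1833 tcp [0.5145 0.059  0.2981] grip 0.0296 J1,J6 [-1.2 39.1]
row [ -2.8 264.4 200.5] [-5.531e-01  4.000e-04  5.000e-03] dist 331.8
```

```bash
python3 -m creep '[[20,-1,20,15,-0.05,0,0.005],[20,-2,45,34,-0.1,0,0.005],[20,-3,74,56,-0.16,0,0.005],[20,-3,103,78,-0.22,0,0.005],[20,-3,132,100,-0.28,0,0.005],[20,-3,161,122,-0.34,0,0.005],[20,-3,190,144,-0.4,0,0.005],[20,-3,219,166,-0.46,0,0.005],[20,-3,246,187,-0.52,0,0.005],[20,-3,262,199,-0.553,0,0.005]]'; python3 -m creep '[[20,0,0,0,0,0,0]]'; python3 row.py .586 -.265 .1867 -8.7
python3 - <<'E'
from h import *
c=read_camera("wrist"); save(c,"w18.png")
E
```

```text
time: 26.02
tcp_pos: [0.5846, -0.2656, 0.2974]
eef_rot: [[-0.003, 0.989, -0.151], [-0.0, -0.151, -0.989], [-1.0, -0.003, 0.0]]
force: [-0.7, 0.0, -0.9]
grip_width: 0.0297
time: 26.1
tcp_pos: [0.5845, -0.2694, 0.2956]
eef_rot: [[-0.003, 0.988, -0.154], [-0.001, -0.154, -0.988], [-1.0, -0.003, 0.002]]
force: [-0.3, 0.1, -0.3]
grip_width: 0.0296
t 26.1 tcp [ 0.5845 -0.2694  0.2956] grip 0.0296 J1,J6 [-31. -22.]
row [108.8   1.2  -4.7] [-0.0026  0.0016  0.0032] dist 109.0
```

View pics/w18.png

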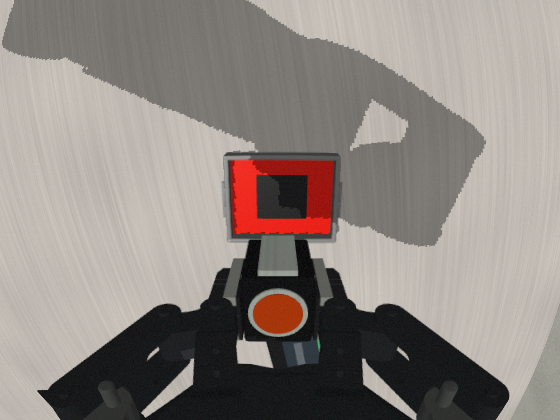

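```bash
python3 -m creep '[[20,15,2,-4,-0.002,0.001,0.003],[20,40,3,-5,-0.002,0.001,0.003],[20,65,3,-5,-0.002,0.001,0.003],[20,86,3,-5,-0.002,0.001,0.003],[20,99,3,-5,-0.002,0.001,0.003],[20,104,3,-5,-0.002,0.001,0.003],[20,106,3,-5,-0.002,0.001,0.003],[20,106,3,-5,-0.002,0.001,0.003]]';  python3 row.py .586 -.265 .1867 -8.7
python3 - <<'E'
from h import *
c=read_camera("wrist"); save(c,"w19.png")
E
```

```text
time: 26.82
tcp_pos: [0.5866, -0.2623, 0.1878]
eef_rot: [[-0.004, 0.988, -0.152], [0.003, -0.152, -0.988], [-1.0, -0.004, -0.002]]
force: [-0.7, 0.6, -0.6]
grip_width: 0.0298
t 26.8167 tcp [ 0.5866 -0.2623  0.1878] grip 0.0298 J1,J6 [-30.3 -21.6]
row [ 1.1 -0.2  2.8] [-0.0008 -0.0019  0.0042] dist 3.0
```

View pics/w19.png

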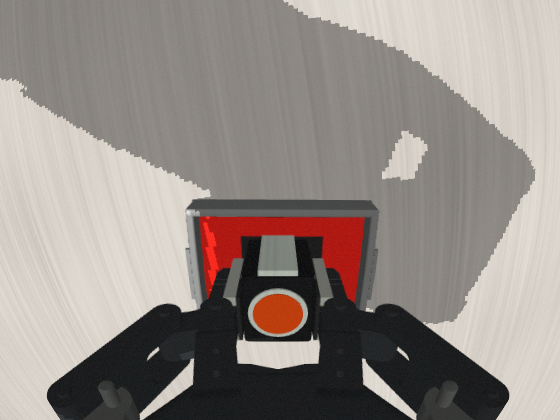

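Cube over the dark square, clear of all walls. Touch down.

```bash
python3 -m creep '[[20,1,0,1,0,0,0],[20,2,0,2,0,-0.002,0.004],[20,2.5,0,2,0,-0.002,0.004],[20,2.5,0,2,0,-0.002,0.004]]'
```

```text
time: 27.2
tcp_pos: [0.587, -0.265, 0.1867]
eef_rot: [[0.002, 0.988, -0.152], [-0.002, -0.152, -0.988], [-1.0, 0.003, 0.001]]
force: [0.7, -0.2, 2.0]
grip_width: 0.0296
```

```bash
python3 -m creep '[[33,0,0,0,0,0,0],[38,0,0,0,0,0,0],[44,0,0,0,0,0,0],[46,0,0,0,0,0,0],[46,0,0,0,0,0,0],[46,-10,0,0,0,0,0],[46,-30,0,0,0,0,0],[60,-60,0,0,0,0,0],[70,-95,0,0,0,0,0],[80,-130,0,0,0,0,0]]'; python3 row.py .4 -.35 .4 -8.7
```

```text
time: 28.03
tcp_pos: [0.5863, -0.2644, 0.3179]
eef_rot: [[0.001, 0.988, -0.152], [-0.001, -0.152, -0.988], [-1.0, 0.001, 0.001]]
force: [1.0, -0.7, -0.2]
grip_width: 0.0796
t 28.0333 tcp [ 0.5863 -0.2644  0.3179] grip 0.0796 J1,J6 [-30.5 -21.8]
row [ -82.2 -171.   113. ] [-0.001   0.0007 -0.0012] dist 220.8
```

```bash
python3 -m creep '[[80,-20,-20,13,0,0,0],[80,-40,-45,30,0,0,0],[80,-60,-75,50,0,0,0],[80,-80,-105,70,0,0,0],[80,-82,-135,90,0,0,0],[80,-82,-160,106,0,0,0],[80,-82,-171,113,0,0,0],[80,-82,-171,113,0,0,0],[80,-82,-171,113,0,0,0],[80,-82,-171,113,0,0,0]]'
python3 - <<'E'
from m import *
for n in ("top","scene"):
    c=read_camera(n); W=cloud(c)
    p=c["pixels"][140:290,90:450] if n=="top" else c["pixels"][150:290,50:470]
    k=2.2 if n=="top" else 1.9
    cv2.imwrite("pics/f_%s.png"%n,cv2.resize(p,None,fx=k,fy=k,interpolation=cv2.INTER_CUBIC)[...,::-1])
    for nm,cx,cy,h in (("obj+",.635,.267,.065),("obj-",.617,.1995,.065),("eye+",.6395,.0155,.063),("eye-",.6495,-.0535,.063),("cube",.586,-.265,.045),("oil",.475,.0765,.066)):
        r=(abs(W[...,0]-cx)<.035)&(abs(W[...,1]-cy)<.03)&(W[...,2]>h-.012)&(W[...,2]<h+.02)
        print(n,nm,((W[r].min(0)+W[r].max(0))/2).round(4)[:2],"want",cx,cy,"top z",np.percentile(W[r][:,2],90).round(4))
    r=(abs(W[...,0]-.597)<.07)&(abs(W[...,1]+.446)<.09)&(W[...,2]>.012)&(W[...,2]<.03); print("panel",W[r].mean(0).round(4))
E
```

```text
time: 28.87
tcp_pos: [0.4007, -0.3497, 0.3998]
eef_rot: [[0.002, 0.988, -0.152], [-0.0, -0.152, -0.988], [-1.0, 0.002, 0.0]]
force: [0.8, 0.3, -0.1]
grip_width: 0.0801
top obj+ [0.6353 0.2658] want 0.635 0.267 top z 0.0659
top obj- [0.6157 0.1983] want 0.617 0.1995 top z 0.0656
top eye+ [0.6395 0.0165] want 0.6395 0.0155 top z 0.0656
top eye- [ 0.6484 -0.0534] want 0.6495 -0.0535 top z 0.0654
top cube [ 0.5857 -0.2668] want 0.586 -0.265 top z 0.0473
top oil [0.4739 0.0745] want 0.475 0.0765 top z 0.0685
panel [ 0.594  -0.4563  0.0178]
scene obj+ [0.6386 0.2686] want 0.635 0.267 top z 0.0643
scene obj- [0.6205 0.2005] want 0.617 0.1995 top z 0.0646
scene eye+ [0.6421 0.0192] want 0.6395 0.0155 top z 0.0639
scene eye- [ 0.6512 -0.049 ] want 0.6495 -0.0535 top z 0.0637
scene cube [ 0.5882 -0.2633] want 0.586 -0.265 top z 0.0459
scene oil [0.475  0.0783] want 0.475 0.0765 top z 0.0659
panel [ 0.5985 -0.4531  0.0162]
```

View pics/f_top.png

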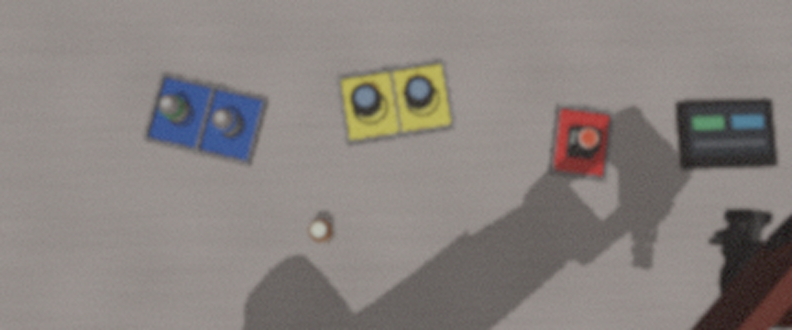

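View pics/f_scene.png

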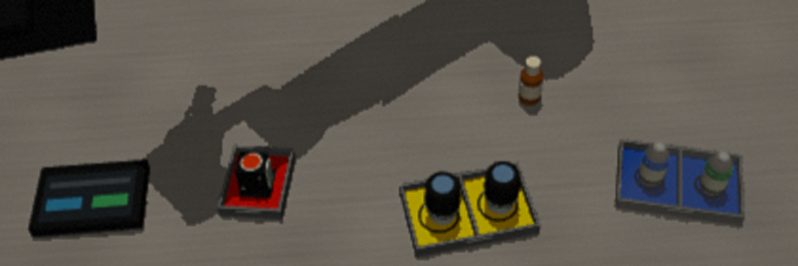

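Everything is upright in its compartment. The panel and bottle are at the same pixels as at the start.

```bash
python3 -c "
from cell import *
s=get_state(); print(s['time'],abs(s['qvel']).max()); print(finish_job())"
```

```text
28.9667 0.22743643064741711
the job is handed in; nothing more can be done
None
```

All five optics are in their trays and the job is handed in, at about 29 s of the 128 s allowed. There is one objective in each blue compartment, one eyepiece in each yellow one, and the cube is in the red tray. I lowered each one until the wrist force showed contact with the foam, then released it.

**Placement:** in the last top and scene images every optic was upright and within about 5 mm of its compartment centre. Tops read 64–66 mm for the round optics and 46–47 mm for the cube, which fits standing on the floor. The two cameras disagreed by up to about 5 mm, well inside the tolerance.

**Bystanders:** the oil bottle measured the same as at the start, to about 2 mm. The touch panel's final figure (y about -0.455, against -0.446 before) came from a wider measuring window, so it is not comparable. In the scene image the panel sits at the same pixels as at the start. No other check failed.

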